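Set and tighten the stop collar of a cafe tamping stand

ROBOT

A 6-joint arm with a two-finger parallel gripper is mounted at the origin on the work surface. World frame = base frame: x ahead of the robot, y to its left, z up, the work surface at z = 0. Lengths are in mm, angles in rad, forces in N, time in s.
With the tool pointing down it reaches from about 375 to 900 mm from the base axis. Payload 3.1 kg.
Tool frame: the origin (TCP) lies at the very end of the fingers, on their centre line; the grasp point (between the pads) lies 19 mm behind it; z points along the fingers, y is the line along which they close (so a half turn about z gives the same grasp; the last joint's range is limited). The gripper opens to 87 mm and grips with 3 to 60 N. Pads are 19 mm wide; open, the fingers measure 117 mm over their backs; the gripper's body (75 mm by 190 mm) begins 51 mm behind the grasp point.
Start: joints at [1.129, 0.527, 1.433, -0, 1.181, -0.178], TCP at [162.929, 603.366, 222.548] pointing down, gripper open.
Joint ranges: [-3.08, 3.08], [-0.75, 2.2], [0.22, 2.44], [-1.43, 4.57], [0, 2.65], [-2.85, 2.85]. Speed limits (rad/s): [2.79, 2.79, 3.14, 3.14, 3.14, 3.14].

INTERFACE

Orientations are given as a unit quaternion [x, y, z, w].
In Python, from bench import arm gives the robot as it stands. The module is installed in compiled form; this text tells all that it offers. Calls block until the motion is done:
- arm.goto(position, orientation): joint-space move of the TCP to a pose.
- arm.move_linear(position, orientation=None, max_speed=150): straight line of the TCP; orientation=None keeps the orientation; max_speed is the mean speed in mm/s.
- arm.move_joints(angles): joint-space move.
- arm.command_gripper(opening, squeeze=None): opening from 0.0 (shut) to 1.0 (fully open); squeeze is the grip in N (None keeps the last); returns when the fingers have stopped.
- arm.hold(seconds).
- arm.solve_ik(position, orientation): joint angles nearest the present ones, or None.
- arm.get_state(): the state.
- arm.capture(name): name is "side" or "top"; returns a dict with "color" (400x640x3 uint8, red, green, blue), "fx", "fy", "cx", "cy" (pixels), "k1" (the pictures are not rectified: a ray, as slopes to the right and down, at radius r is drawn at 1 + k1 r^2 times it, then the intrinsics apply), "view" (4x4, takes a point from world to camera coordinates). Camera axes: x right, y down, z forward; pixel columns grow to the right and rows downward; lengths in mm; the calibration is good to about 2 mm. A picture is of the moment at which its call begins. There is no depth.
A pose or a line that the arm cannot do raises arm.Unreachable and nothing moves.
- arm.job_done(): hands the job in; it is judged then, once.
Trained networks look in a picture, given as the dict that the camera call returned (one of the last four; its "shot" number tells which), for a name from the list of things; names that differ only in an ending like _2 or _b are one class to them, and where a whole thing is asked for, a point or a joint stands for the part that bears it (a point fixed in the world has none). Each returns a list of dicts, best first, with "confidence" (0 to 1); they miss things now and then, are a little off and sometimes report something else, mostly with a low value. They report only what shows in the picture. A call takes as long as a camera call.
- arm.boxes_of(picture, thing): "position" ([column, row] in pixels, amid what is visible of it).
- arm.outline_of(picture, thing): "mask" (400x640 bool, what is visible of it) and "position" ([column, row] in pixels, amid what is visible of it).
- arm.spot_point(picture, thing): "position" ([column, row] in pixels: a listed point, or the origin of a listed thing).
The state is a dict: "time_s": time; "joints": joint angles; "qvel": joint speeds; "tau": joint torques, N m; "position": TCP position; "tcp_rot": TCP orientation; "wrist_force": force on the tool from outside, world axes, zero at the start; "moment": the same for the moment, N m; "gripper_width": opening from 0.0 (shut) to 1.0 (fully open); "finger_force": force on a finger pad.
Only numpy, scipy, OpenCV 4.12 (cv2) and the standard library are available. Lean on these libraries where they do the work, as an engineer would, in place of code of your own. Each camera call takes 0.05 s, during which the arm holds its last target. There are 200 camera calls.

TASK

The red stop collar on the tamping stand has been knocked round: turn it clockwise (seen from above) until it clicks with its set screw facing the flat on the post, then swing the black clamp lever down with firm but gentle pressure until the screw is properly tight on the flat. Do not force the lever: if it stiffens before it is level, the screw is not on the flat. Let go of everything and leave the other things on the counter alone.

Things in the scene. Friction and masses are not known exactly. Their poses are not given: they have to be found in the camera images.
- tamp_stand: coffee tamping stand, fixed: dark base plate 200 x 150 x 12 mm, upright steel guide post 38 mm across. Origin on the post's axis at counter level, z up; the plate reaches 145 mm to -x and 55 mm to +x. A press arm, 26 mm wide, its knob's top 96 mm above the counter, runs from the post along -x to a press disc 85 mm away.
- post_top (a point): centre of the post's top, 170 mm above the counter. The post has one ground flat, 12.5 mm from its axis, 28 mm wide, copper-coloured on the 17 mm of post above the collar so that it can be seen. Its bearing is not reported: seen from above it lies 0.5 to 1.7 rad clockwise of where the set screw points at the start.
- stop_collar: red stop collar, a cylinder 64 mm across, 30 mm tall. Origin on the post's axis at the collar's mid-height, 138 mm above the counter; z up; +x points out along the set screw (a white stripe on top marks it). It only turns about the post. Grip it across its diameter from above, fingers 90 degrees either side of the screw; there is 20 mm of room below it.
- collar_top (a point): centre of the collar's top face. A spring pin in the collar clicks on the flat: off the flat it turns with an even, light moment (0.1 to 0.2 N m); from 0.24 rad before the flat it is drawn on by 0.2 to 0.3 N m compared with that; just past the flat's middle this flips, within 0.08 rad, to 0.3 N m holding it back. Let go within 0.1 rad of the middle it centres itself; farther out it may stay.
- screw_end (a point): outer end of the set screw, on its axis, 58 mm from the post's axis, 138 mm above the counter: the pivot of the black clamp lever, which turns the screw. Round it: an aluminium boss 18 mm across, reaching 48 mm from the post's axis, and the lever's hub, 20 mm across, from 46 to 58 mm.
- lever_handle: black lever handle: a 9 mm rod ending in an 18 mm ball. Origin at the ball's centre, 62 mm from the screw's axis; its y axis points from that axis out through the ball. The lever swings about the screw's axis (the collar's x) in a plane 52 mm from the post's axis. At first it points up at 45 degrees, leaning to the collar's +y side, ball centre 182 mm above the counter.
- clamp_lever (a joint): lever angle, rad: 0 = up at 45 degrees (loose), growing as the ball is pushed down to the collar's +y side. It is stiff (5 to 10 N at the ball). On the flat it meets metal at 0.86 (about level), then gives 1.3 mm per N: pushed to 1.0 or more (10 to 15 N) it springs back a little and stays tight (over 0.91); over 25 N is forcing. Off the flat metal is met near 0.6 and it springs back to 0.75 to 0.87.
- basket: steel filter basket, an open cup 58 mm across and 26 mm tall, standing on the base plate under the press disc; origin at the centre of its underside. Bystander: leave it alone.
- milk_jug: steel milk jug, 84 mm across, 110 mm tall, with a handle; origin at the centre of its underside. Bystander.
- espresso_cup: white cup, 64 mm across, 60 mm tall, with a handle; origin at the centre of its underside. Bystander.
- sugar_jar: glass jar, 72 mm across, 110 mm tall; origin at the centre of its underside. Bystander.
- syrup: amber bottle, 60 mm across, 150 mm tall; origin at the centre of its underside. Bystander.
- wood_tamper: dark wooden hand tamper, 56 mm across, 88 mm tall; origin at the centre of its underside. Bystander.
- spoon: metal spoon, 140 mm long, lying flat; origin under its middle. Bystander.

How it is judged (in metres and radians):
At the end, for the whole second after the job is handed in: The clamp lever stands at 0.91 rad or more (possible only with the screw squarely on the flat and tight), it and the collar are at rest, and the robot touches nothing (value of joint clamp_lever above 0.91 rad and velocity of joint clamp_lever below 0.05 rad/s and angular speed of stop_collar below 0.1 rad/s).
It fails at once if the clamp lever is forced: more than 25 N on its handle (contact force between lever_handle and anything else above 25 N).
It fails at once if another thing on the counter is moved by more than 20 mm (distance of any of basket, milk_jug, espresso_cup, sugar_jar, syrup, wood_tamper, spoon from where it was at the start of the episode above 0.02 m).
It also fails if it takes over 72 s, if anything falls off the work surface, if the arm or the gripper's body presses on something with over 40 N, if the wrist force passes 120 N, or if a joint passes its speed limit or range.

## Working session

There is one attempt and no reset: what is moved stays moved. The work goes in short steps, each a Python script; the robot and the scene stay as the last script left them, time stands still between calls to the robot, and variables do not carry over. Pictures are saved under pics/ and viewed, at most 10 in all, crops included, and the job is handed in when it is done.

```bash
mkdir -p pics; cat > h.py <<'E'
import numpy as np, cv2
from bench import arm
from scipy.optimize import least_squares
from scipy.spatial.transform import Rotation as R
def proj(c,P):
    P=np.atleast_2d(P); q=(np.c_[P,np.ones(len(P))]@np.array(c["view"]).T)[:,:3]
    s=q[:,:2]/q[:,2:]; s=s*(1+c["k1"]*(s**2).sum(1))[:,None]
    return s*[c["fx"],c["fy"]]+[c["cx"],c["cy"]]
def onz(c,uv,z):
    return least_squares(lambda p: (proj(c,[p[0],p[1],z])[0]-uv),[400,200.]).x if 0 else _onz(c,uv,z)
def ray(c,uv):
    d=(np.array(uv)-[c["cx"],c["cy"]])/[c["fx"],c["fy"]]; s=d.copy()
    for _ in range(20): s=d/(1+c["k1"]*(s@s))
    V=np.array(c["view"]); return -V[:3,:3].T@V[:3,3], V[:3,:3].T@np.r_[s,1]
def _onz(c,uv,z):
    o,d=ray(c,uv); return o+d*(z-o[2])/d[2]
def tri(obs):
    A=np.zeros((3,3));b=np.zeros(3)
    for c,uv in obs:
        o,d=ray(c,uv); d=d/np.linalg.norm(d); M=np.eye(3)-np.outer(d,d); A+=M;b+=M@o
    return np.linalg.solve(A,b)
def save(c,n): cv2.imwrite("pics/"+n,cv2.cvtColor(c["color"],cv2.COLOR_RGB2BGR))
E
python3 - <<'E'
from h import *
np.set_printoptions(precision=1,suppress=True)
S=arm.capture("side");T=arm.capture("top")
save(S,"s0.png");save(T,"t0.png")
for n,c in (("S",S),("T",T)): print(n,c["view"],c["fx"],c["k1"])
for t in ["post_top","collar_top","screw_end","lever_handle","tamp_stand","stop_collar"]:
    a=arm.spot_point(S,t);b=arm.spot_point(T,t)
    print(t,[(x["position"],round(x["confidence"],2)) for x in a[:2]],[(x["position"],round(x["confidence"],2)) for x in b[:2]])
    if a and b: print("   ",tri([(S,a[0]["position"]),(T,b[0]["position"])]))
for t in ["basket","milk_jug","espresso_cup","sugar_jar","syrup","wood_tamper","spoon"]:
    b=arm.spot_point(T,t)
    print(t,[(_onz(T,x["position"],0)[:2],round(x["confidence"],2)) for x in b[:1]])
E
```

```text
S [[   0.8   -0.6    0.  -465.1]
 [  -0.3   -0.4   -0.9  283. ]
 [   0.5    0.7   -0.5  960.2]
 [   0.     0.     0.     1. ]] 520.5759028733587 0.0018481338252510008
T [[  -0.    -1.    -0.    50.3]
 [  -1.     0.    -0.2  625.8]
 [   0.2   -0.    -1.  1627.2]
 [   0.     0.     0.     1. ]] 519.2335103235397 -0.10164591909333828
post_top [([315.5, 182.0], 0.94)] [([304.6, 206.1], 0.89)]
    [591.1  45.2 158.1]
collar_top [([316.4, 185.9], 0.85)] [([306.3, 210.3], 0.73), ([307.6, 206.3], 0.6)]
    [583.   38.  152.9]
screw_end [([305.3, 183.1], 0.88)] [([286.2, 205.1], 0.92), ([426.1, 239.5], 0.38)]
    [601.3 102.1 125.7]
lever_handle [([291.7, 168.5], 0.49)] [([284.1, 216.1], 0.47)]
    [562.  105.9 175.1]
tamp_stand [] [([306.0, 215.2], 0.98)]
stop_collar [] [([303.8, 212.3], 0.86)]Traceback (most recent call last):
  File "<stdin>", line 12, in <module>
NameError: name '_onz' is not defined. Did you mean: 'onz'?
```

View pictures.

```bash
python3 - <<'E'
from h import *
np.set_printoptions(precision=1,suppress=True)
T=arm.capture("top");S=arm.capture("side")
for t in ["basket","milk_jug","espresso_cup","sugar_jar","syrup","wood_tamper","spoon"]:
    b=arm.spot_point(T,t); print(t,[(onz(T,x["position"],0)[:2],round(x["confidence"],2)) for x in b[:1]])
a=cv2.resize(T["color"][150:290,210:410],None,fx=4,fy=4,interpolation=cv2.INTER_CUBIC)
cv2.imwrite("pics/t1.png",a[:,:,::-1])
a=cv2.resize(S["color"][130:270,220:420],None,fx=4,fy=4,interpolation=cv2.INTER_CUBIC)
cv2.imwrite("pics/s1.png",a[:,:,::-1])
E
```

```text
basket [(array([510.5,  31.3]), 0.58)]
milk_jug [(array([473.8, 376.7]), 0.58)]
espresso_cup [(array([673.8, 354.5]), 0.63)]
sugar_jar [(array([ 620.2, -313.7]), 0.92)]
syrup [(array([ 723.7, -230.1]), 0.69)]
wood_tamper [(array([ 498.2, -354.1]), 0.82)]
spoon [(array([728.8,  38. ]), 0.56)]
```

View pics/t0.png

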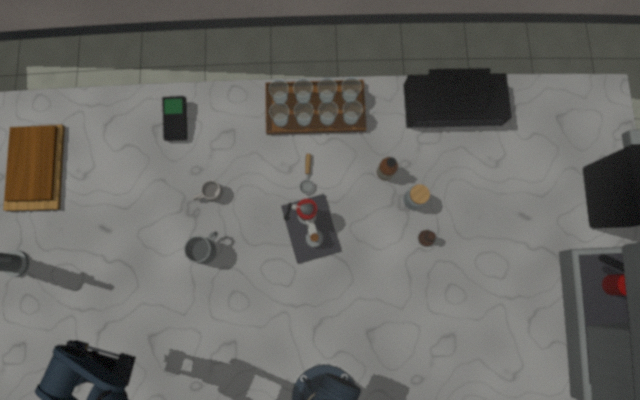

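View pics/t1.png

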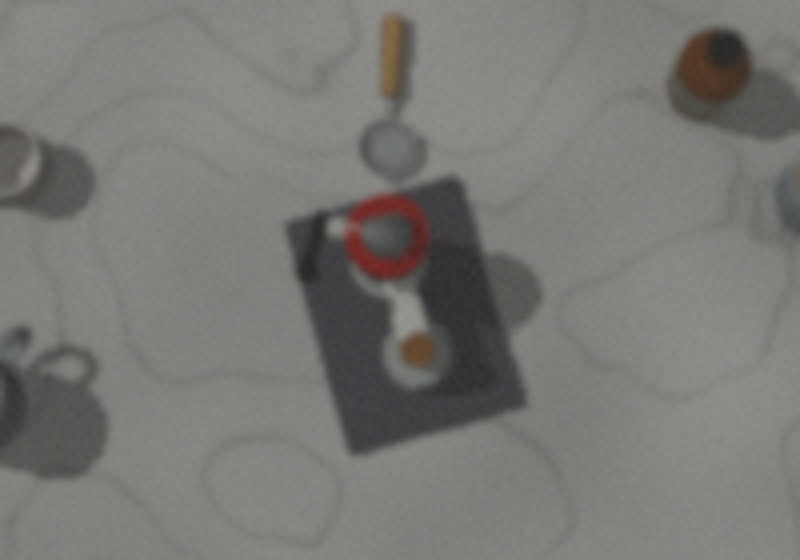

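View pics/s1.png

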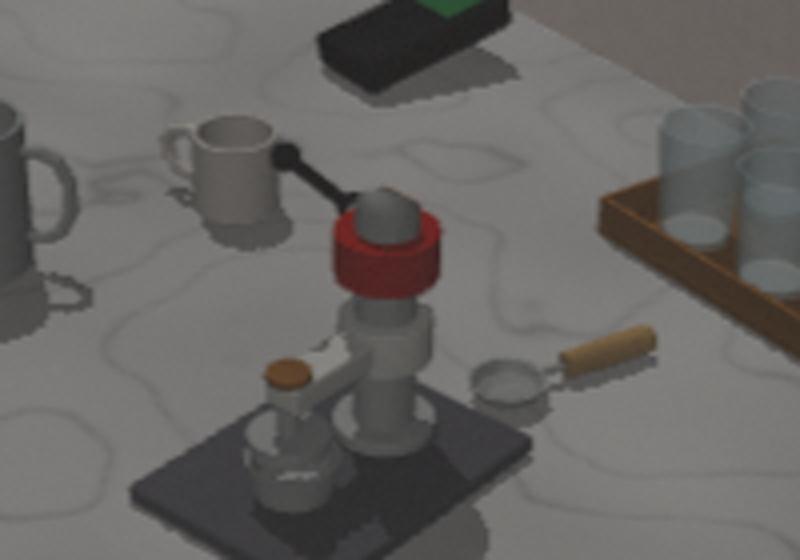

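```bash
cat > fit.py <<'E'
from h import *
np.set_printoptions(precision=2,suppress=True)
th=np.linspace(0,2*np.pi,180); cy=np.c_[32*np.cos(th),32*np.sin(th)]
def ext(m):
    v,u=np.nonzero(m); w=m[v,u]; return u,v
def edges(c):
    # half-maximum extents of redness within the collar's region
    im=c["color"].astype(float); r=np.clip(im[...,0]-im[...,1:].max(2),0,None); c0=proj(c,[590,45,145])[0].astype(int)
    k=np.zeros_like(r); k[c0[1]-25:c0[1]+25,c0[0]-25:c0[0]+25]=1; r=r*k; t=np.percentile(r[r>8],75)/2
    b=cv2.resize(r,None,fx=8,fy=8,interpolation=cv2.INTER_CUBIC)>t; v,u=np.nonzero(b)
    f=lambda x:(np.percentile(x,[0,100])+.5)/8-.5
    return np.r_[f(u),f(v)]
def model(c,p):
    P=np.r_[np.c_[cy+p[:2],np.full(180,p[2]+15)],np.c_[cy+p[:2],np.full(180,p[2]-15)]]; q=proj(c,P); return np.r_[q[:,0].min(),q[:,0].max(),q[:,1].min(),q[:,1].max()]
def collar(S,T):
    es,et=edges(S),edges(T)
    f=lambda p:np.r_[(model(S,p)-es)[[0,1,3]],model(T,p)-et]
    r=least_squares(f,[590,45,138.]); return r
E
python3 - <<'E'
from fit import *
pts={}
for i in range(4):
    S=arm.capture("side");T=arm.capture("top")
    r=collar(S,T); print(r.x,r.fun)
    for t in ["post_top","collar_top","screw_end","lever_handle"]:
        for n,c in(("S",S),("T",T)):
            a=arm.spot_point(c,t)
            if a and a[0]["confidence"]>.4: pts.setdefault((t,n),[]).append(a[0]["position"])
M={k:np.median(v,0) for k,v in pts.items()}
for k,v in pts.items(): print(k,len(v),M[k],np.std(v,0))
for t in ["post_top","collar_top","screw_end","lever_handle"]:
    if (t,"S") in M and (t,"T") in M: print(t,tri([(S,M[t,"S"]),(T,M[t,"T"])]))
def res(p):
    x,y,b=p; e=np.array([np.cos(b),np.sin(b),0]); n=np.array([-np.sin(b),np.cos(b),0]); o=np.array([x,y,0])
    W={"post_top":o+[0,0,170],"collar_top":o+[0,0,153],"screw_end":o+58*e+[0,0,138],"lever_handle":o+52*e+43.84*n+[0,0,181.84]}
    return np.concatenate([proj(S if k[1]=="S" else T,W[k[0]])[0]-M[k] for k in M])
r=least_squares(res,[590,45,1.4],loss="soft_l1"); print(r.x,r.fun)
E
```

```text
[587.71  39.65 135.61] [ 0.26  0.23 -0.04 -0.2  -0.13 -0.28  0.84]
[587.85  39.59 135.63] [ 0.33  0.3  -0.06 -0.3  -0.12 -0.2   0.92]
[587.63  39.49 135.72] [ 0.28  0.25 -0.04 -0.27 -0.08 -0.26  0.86]
[587.74  39.54 135.69] [ 0.3   0.27 -0.05 -0.16 -0.22 -0.29  0.95]
('post_top', 'S') 4 [316.2  180.65] [0.8  0.34]
('post_top', 'T') 4 [303.7 207.7] [0.46 2.01]
('collar_top', 'S') 3 [314.1 187.7] [1.11 0.41]
('collar_top', 'T') 4 [306.9 203.4] [1.22 1.12]
('screw_end', 'S') 4 [305.65 181.85] [1.16 0.92]
('screw_end', 'T') 4 [287.15 205.1 ] [7.97 5.2 ]
('lever_handle', 'T') 3 [284.2 207. ] [38.95 11.64]
('lever_handle', 'S') 3 [291.  169.7] [ 0.38 39.56]
post_top [589.09  46.08 161.36]
collar_top [594.62  42.01 144.6 ]
screw_end [600.25  98.98 130.9 ]
lever_handle [579.27 111.71 166.43]
[585.77  40.54   1.31] [-0.45 -1.85  2.12  0.11  1.53 -2.46 -1.04  5.28  1.57 -2.32  0.35  0.05
  1.15 10.43 -0.41 -2.54]
```

```bash
python3 - <<'E'
from fit import *
S=arm.capture("side");T=arm.capture("top")
o=np.array([587.7,39.6])
b=tri([(S,(291.3,169.3)),(T,(287,217))]); print("ball",b,"bearing",np.arctan2(b[1]-o[1],b[0]-o[0])-.700, np.hypot(*(b[:2]-o)))
for z,uv in((138,(287.15,205.1)),(138,(294,206.5))):
    s=onz(T,uv,z); print(s,np.arctan2(s[1]-o[1],s[0]-o[0]))
# candidate tool yaws
st=arm.get_state(); print(st["tcp_rot"],R.from_quat(st["tcp_rot"]).as_matrix())
for bear in np.arange(1.35,-.75,-.3):
    for k in (0,np.pi):
        # tool z down, tool x along bearing (+k)
        a=bear+k; x=np.array([np.cos(a),np.sin(a),0]); z=np.array([0,0,-1.]); q=R.from_matrix(np.c_[x,np.cross(z,x),z]).as_quat()
        print(round(bear,2),round(k,1),arm.solve_ik([587.7,39.6,122],q))
E
```

```text
ball [557.43  97.88 177.99] bearing 1.3498117329107295 65.67636792466357
[600.89  97.66 138.  ] 1.3474752782638273
[595.92  76.76 138.  ] 1.3531501028001736
[ 0.13  0.99 -0.    0.  ] [[-0.97  0.26 -0.  ]
 [ 0.26  0.97 -0.  ]
 [-0.   -0.   -1.  ]]
1.35 0 [-0.12  0.61  1.61 -0.    0.92  0.1 ]
1.35 3.1 None
1.05 0 [-0.12  0.61  1.61 -0.    0.92  0.4 ]
1.05 3.1 [-0.12  0.61  1.61 -0.    0.92 -2.74]
0.75 0 [-0.12  0.61  1.61 -0.    0.92  0.7 ]
0.75 3.1 [-0.12  0.61  1.61 -0.    0.92 -2.44]
0.45 0 [-0.12  0.61  1.61 -0.    0.92  1.  ]
0.45 3.1 [-0.12  0.61  1.61 -0.    0.92 -2.14]
0.15 0 [-0.12  0.61  1.61 -0.    0.92  1.3 ]
0.15 3.1 [-0.12  0.61  1.61 -0.    0.92 -1.84]
-0.15 0 [-0.12  0.61  1.61 -0.    0.92  1.6 ]
-0.15 3.1 [-0.12  0.61  1.61 -0.    0.92 -1.54]
-0.45 0 [-0.12  0.61  1.61 -0.    0.92  1.9 ]
-0.45 3.1 [-0.12  0.61  1.61 -0.    0.92 -1.24]
-0.75 0 [-0.12  0.61  1.61 -0.    0.92  2.2 ]
-0.75 3.1 [-0.12  0.61  1.61 -0.    0.92 -0.94]
```

```bash
cat >> h.py <<'E'
def quat(a):
    x=np.array([np.cos(a),np.sin(a),0]); z=np.array([0,0,-1.]); return R.from_matrix(np.c_[x,np.cross(z,x),z]).as_quat()
def rep(t=""):
    s=arm.get_state(); print(t,"t",round(s["time_s"],2),"p",np.round(s["position"],1),"F",np.round(s["wrist_force"],1),"M",np.round(s["moment"],3),"g",round(s["gripper_width"],3),np.round(s["finger_force"],1),"j6",round(s["joints"][5],3)); return s
E
python3 - <<'E'
from h import *
q=quat(1.35)
rep(); arm.goto([587.7,39.6,260],q); rep("above")
arm.move_linear([587.7,39.6,122],q,120); rep("down")
arm.command_gripper(0.0,25); rep("grip")
S=arm.capture("side"); a=cv2.resize(S["color"][110:250,220:420],None,fx=4,fy=4,interpolation=cv2.INTER_CUBIC)
cv2.imwrite("pics/s2.png",a[:,:,::-1])
E
```

```text
t 3.3 p [162.9 603.4 222.6] F [ 0.9  0.3 -0.5] M [ 0.009 -0.014 -0.034] g 1.003 0.0 j6 -0.179
above t 5.81 p [587.5  40.6 260. ] F [ 0.6 -0.  -1.3] M [-0.147  0.082  0.058] g 1.002 0.0 j6 0.098
down t 7.11 p [588.4  39.5 122.8] F [0.2 0.4 0.4] M [-0.096  0.075  0.011] g 0.995 0.0 j6 0.098
grip t 7.66 p [587.1  39.8 122.2] F [-1.7  0.5  3.2] M [-0.012  0.466 -0.015] g 0.73 25.0 j6 0.099
```

View pics/s2.png

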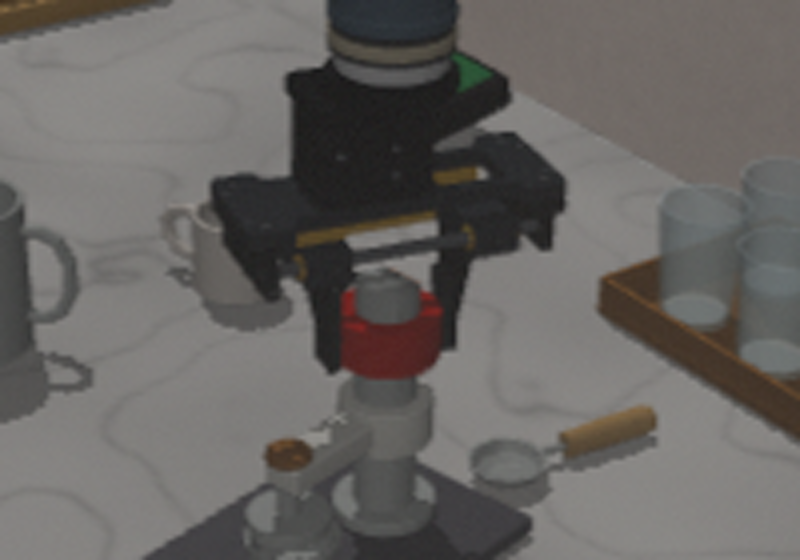

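The fingers straddle the red collar around (390,330), with the pads on its diameter and the press arm clear below. The grip width of 63.5 mm matches the 64 mm collar. Next I turn it clockwise by feel.

```bash
python3 - <<'E'
from h import *
import json
j=np.array(arm.get_state()["joints"]); j0=j.copy(); log=[]; lo=None
m0=None
while j[5]-j0[5]<1.95:
    j[5]+=0.04; arm.move_joints(list(j)); 
    ms=[]
    for _ in range(3): ms.append(arm.get_state()); arm.hold(0.03)
    mz=np.mean([s["moment"][2] for s in ms]); log.append((round(j[5]-j0[5],3),round(float(mz),3)))
    v=[m for _,m in log]
    if len(v)>8:
        base=np.median(v[2:8])
        if min(v[8:])<base-0.12 and mz>base+0.12: break   # drawn on, then held back
print(log); rep(); json.dump([list(map(float,j0)),log],open("log.json","w"))
E
```

```text
[(np.float64(0.04), -0.12), (np.float64(0.08), -0.136), (np.float64(0.12), -0.122), (np.float64(0.16), -0.135), (np.float64(0.2), -0.153), (np.float64(0.24), -0.102), (np.float64(0.28), -0.147), (np.float64(0.32), -0.158), (np.float64(0.36), -0.108), (np.float64(0.4), -0.113), (np.float64(0.44), -0.128), (np.float64(0.48), -0.112), (np.float64(0.52), -0.149), (np.float64(0.56), -0.105), (np.float64(0.6), -0.134), (np.float64(0.64), -0.142), (np.float64(0.68), -0.149), (np.float64(0.72), -0.173), (np.float64(0.76), -0.17), (np.float64(0.8), -0.145), (np.float64(0.84), -0.173), (np.float64(0.88), -0.151), (np.float64(0.92), -0.253), (np.float64(0.96), -0.317), (np.float64(1.0), -0.342), (np.float64(1.04), -0.385), (np.float64(1.08), -0.397), (np.float64(1.12), -0.442), (np.float64(1.16), -0.429), (np.float64(1.2), 0.14)]
 t 18.21 p [587.7  39.1 122.3] F [ 3.8 -2.4 -3.7] M [-0.36  -0.499  0.141] g 0.729 25.0 j6 1.297
```

```bash
python3 - <<'E'
from fit import *
s=arm.get_state(); j=np.array(s["joints"])
arm.move_joints(list(j+[0,0,0,0,0,-0.05])); s=rep("back")
arm.command_gripper(1.0); s=rep("open")
q=s["tcp_rot"]; arm.move_linear([587.7,39.6,255],q,150)
arm.goto([470,-60,330],q); rep("away")
S=arm.capture("side");T=arm.capture("top")
r=collar(S,T); print(r.x,r.fun)
for t in ["screw_end","lever_handle"]:
    for n,c in(("S",S),("T",T)): print(t,n,[(x["position"],round(x["confidence"],2)) for x in arm.spot_point(c,t)[:2]])
f=lambda c,v,u:cv2.resize(c["color"][v:v+70,u:u+100],None,fx=8,fy=8,interpolation=cv2.INTER_CUBIC)[:280*2]
cv2.imwrite("pics/t3.png",f(T,175,255)[:,:,::-1]); cv2.imwrite("pics/s3.png",f(S,150,265)[:,:,::-1])
E
```

```text
back t 18.46 p [587.7  39.2 122.3] F [ 4.1 -3.  -2.8] M [-0.15 -0.38 -0.18] g 0.73 25.0 j6 1.248
open t 19.18 p [587.7  39.1 122.3] F [ 0.8 -0.3 -0.2] M [-0.07  0.18  0.02] g 1.0 0.0 j6 1.247
away t 20.94 p [470.5 -59.8 329.5] F [ 0.3  0.5 -0.8] M [-0.06  0.17 -0.02] g 0.999 0.0 j6 1.007
[588.17  40.04 135.25] [ 0.08  0.41 -0.04 -0.07 -0.27 -0.28  0.84]
screw_end S []
screw_end T [([302.2, 190.5], 0.71)]
lever_handle S [([316.7, 163.5], 0.61)]
lever_handle T [([286.5, 193.1], 0.59)]
```

View pics/t3.png

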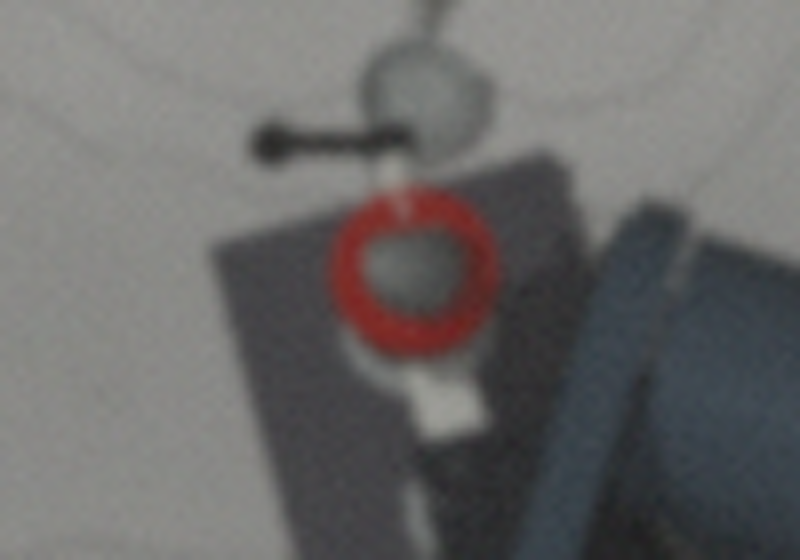

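View pics/s3.png

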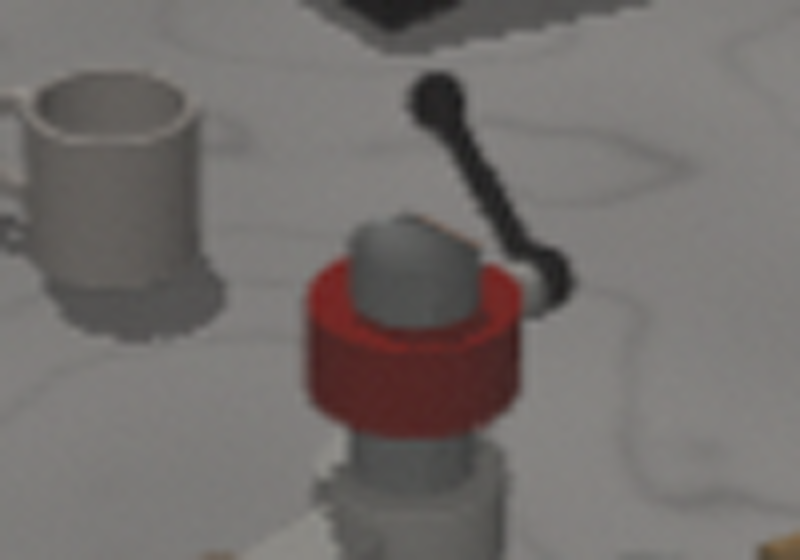

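The chord of the flat is at the top of the post, around (415,230) in the crop, and squarely faces the boss and screw at (393,170). The lever points left with its ball at (270,142), and in the side view the ball is at (438,100). Next I measure the ball and press it along its arc, watching the force.

```bash
cat >> h.py <<'E'
O=np.array([588.,39.8])
def path(b,th,up=0.,out=2.):
    e=np.array([np.cos(b),np.sin(b)]); n=np.array([-e[1],e[0]]); a=np.pi/4-th
    return np.r_[O+53*e+(62*np.cos(a)+out)*n, 138+62*np.sin(a)+9+up]
E
python3 - <<'E'
from fit import *
S=arm.capture("side");T=arm.capture("top")
b=tri([(S,(319.3,162.1)),(T,(288.3,192.3))]); be=np.arctan2(b[1]-O[1],b[0]-O[0])-.700
print("ball",b,"bearing",be,np.hypot(*(b[:2]-O)))
be=0.18
for t in (0,1.05):
    P=path(be,t); print(P, proj(S,P),proj(T,P))
    for k in(1,-1): print(k,arm.solve_ik(P,quat(be+k*np.pi/2)))
E
```

```text
ball [632.82  91.9  178.3 ] bearing 0.16038551836385873 68.72077662348131
[631.94  94.39 190.84] [[318.64 157.1 ]] [[287.24 191.94]]
1 [-0.03  0.58  1.43 -0.    1.13 -0.21]
-1 None
[629.07 110.13 130.79] [[313.55 176.85]] [[283.02 196.59]]
1 [-0.    0.65  1.48 -0.    1.01 -0.18]
-1 None
```

```bash
python3 - <<'E'
from h import *
b=0.17; q=quat(b+np.pi/2)
arm.command_gripper(0.0,10)
arm.goto(path(b,0,40),q); arm.hold(.2); f0=np.mean([arm.get_state()["wrist_force"] for _ in range(5)],0); rep("above")
arm.move_linear(path(b,0,6),q,80); z=6; 
while z>-8:
    z-=1; arm.move_linear(path(b,0,z),q,15); s=arm.get_state(); F=s["wrist_force"]-f0
    if F[2]>2.5: break
rep("contact"); dz=s["position"][2]-path(b,0)[2]; print("z",z,"dz",dz,"F",F)
log=[]; th=0; why="end"
while th<1.09:
    th+=0.03; arm.move_linear(path(b,th,dz),q,25); arm.hold(.02)
    s=arm.get_state(); F=s["wrist_force"]-f0; a=np.arcsin((s["position"][2]-dz-9-138)/62); act=np.pi/4-a
    log.append((round(th,2),round(act,3),*np.round(F,1).tolist()))
    ft=F[2]*np.cos(a)
    if ft>17 or (act<.78 and ft>13.5): why="force"; break
    if act>1.03: why="angle"; break
print(why); [print(*l) for l in log]; rep()
E
```

```text
above t 24.18 p [632.5  93.1 231.7] F [-0.1  0.4 -0.3] M [-0.1    0.042  0.026] g 0.005 0.0 j6 -0.197
contact t 26.5 p [632.8  94.  190.7] F [-1.   0.5  5.1] M [-0.092  0.142  0.02 ] g 0.006 2.4 j6 -0.197
z -1 dz -0.12274912574818586 F [-0.924967    0.09355745  5.39381005]
angle
0.03 0.014 -0.1 -2.0 6.0
0.06 0.043 -0.5 -1.5 5.2
0.09 0.073 -0.8 -0.6 5.8
0.12 0.102 -0.8 -0.0 6.6
0.15 0.132 -1.1 0.8 6.0
0.18 0.161 -0.7 0.9 7.2
0.21 0.19 -0.1 1.1 7.5
0.24 0.219 -0.7 2.6 6.7
0.27 0.249 -0.4 1.9 6.5
0.3 0.279 -1.1 1.4 7.5
0.33 0.309 -0.6 3.2 7.3
0.36 0.338 -0.7 2.9 7.2
0.39 0.368 -1.0 3.6 6.8
0.42 0.397 -0.1 4.4 8.2
0.45 0.428 -1.3 4.6 6.7
0.48 0.458 -0.7 4.8 8.4
0.51 0.487 -0.8 5.1 7.0
0.54 0.519 -0.1 4.9 7.3
0.57 0.551 -0.6 4.3 6.8
0.6 0.583 -0.9 4.4 6.3
0.63 0.615 -0.4 4.5 6.1
0.66 0.646 -0.1 3.9 6.1
0.69 0.678 -0.4 3.7 5.9
0.72 0.708 -1.1 4.2 4.9
0.75 0.74 -0.2 3.7 4.6
0.78 0.771 -0.4 4.1 4.8
0.81 0.803 -0.2 3.4 4.8
0.84 0.836 0.2 3.0 4.3
0.87 0.866 0.2 3.2 4.3
0.9 0.895 -0.4 3.9 6.1
0.93 0.922 -1.0 4.7 7.8
0.96 0.948 -1.1 5.4 7.6
0.99 0.973 -1.2 5.1 9.4
1.02 0.999 -1.1 6.4 9.8
1.05 1.024 -2.2 7.9 11.9
1.08 1.049 -3.0 7.8 13.2
 t 36.1 p [630.  111.6 130.7] F [-3.1  8.1 12.9] M [ 1.329  0.478 -0.008] g 0.003 6.2 j6 -0.173
```

```bash
python3 - <<'E'
from fit import *
p=np.array(arm.get_state()["position"])
arm.move_linear(p+[0,0,15],None,30); rep("off"); arm.move_linear(p+[0,0,130],None,150)
arm.goto([470,-60,330],arm.get_state()["tcp_rot"]); arm.hold(.3); rep("away")
S=arm.capture("side");T=arm.capture("top")
f=lambda c,v,u:cv2.resize(c["color"][v:v+70,u:u+100],None,fx=4,fy=4,interpolation=cv2.INTER_CUBIC)
cv2.imwrite("pics/e.png",np.vstack([f(T,175,255),f(S,150,265)])[:,:,::-1])
e=np.array([np.cos(.17),np.sin(.17)]);n=np.array([-e[1],e[0]])
for th in (.8,.91,.97):
    P=np.r_[O+52*e+62*np.cos(np.pi/4-th)*n,138+62*np.sin(np.pi/4-th)]
    print(th,((proj(T,P)[0]-[255,175])+.5)*4,((proj(S,P)[0]-[265,150])+.5)*4+[0,280])
E
```

```text
off t 36.82 p [629.8 111.3 145.4] F [-0.5  0.1  0.5] M [-0.06  0.04  0.02] g 0.008 0.0 j6 -0.169
away t 39.0 p [470.5 -59.5 329.5] F [-0.8 -0.5 -0.4] M [-0.12  0.04  0.05] g 0.008 0.0 j6 -0.533
0.8 [114.21  87.3 ] [196.32 380.8 ]
0.91 [115.27  88.73] [196.71 390.75]
0.97 [116.24  89.42] [197.27 396.29]
```

View pics/e.png

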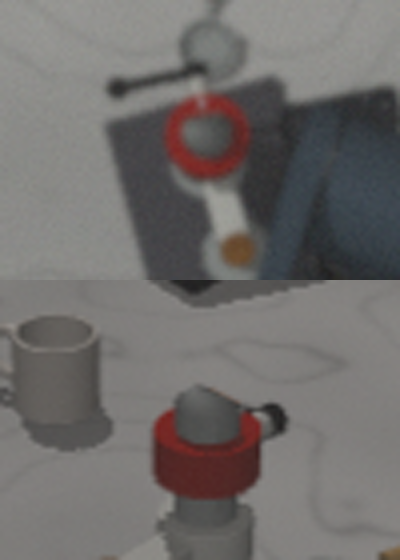

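In the top view the ball is at (117,88), as predicted for 0.91–0.97 rad. In the side view it is hidden behind the post, which fits a level lever. A light touch on the ball will confirm the angle.

```bash
python3 - <<'E'
from h import *
b=.17; q=quat(b+np.pi/2); P=path(b,.93)
arm.goto(P+[0,0,60],q); arm.move_linear(P+[0,0,9],q,80); arm.hold(.2)
f0=np.mean([arm.get_state()["wrist_force"] for _ in range(5)],0); z=9
while z>-12:
    z-=1; arm.move_linear(P+[0,0,z],q,15); s=arm.get_state(); f=s["wrist_force"][2]-f0[2]
    if f>2: break
th=np.pi/4-np.arcsin((s["position"][2]+.12-147)/62); print("touch",z,f,th)
p=np.array(s["position"]); arm.move_linear(p+[0,0,100],None,150); arm.goto([470,-60,330],q); rep()
E
```

```text
touch -2 2.7826101862307313 0.9544593316394612
 t 45.69 p [470.6 -59.7 329.5] F [-0.2  0.7 -0.3] M [-0.048  0.05  -0.044] g 0.003 0.0 j6 -0.533
```

The touch puts the lever at about 0.95 rad, which is tight.

```bash
python3 -c "
from h import *
print(arm.job_done())"
```

```text
the job is handed in; nothing more can be done
None
```

The collar clicked onto the flat, the lever is tight at about 0.95 rad by touch (at most about 16 N used), everything was released, and the job is handed in; no verdict came back.

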